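Chuck a turned pedestal in the indexing drill fixture and index it one hole

ROBOT

A 6-joint arm with a two-finger parallel gripper is mounted at the origin on the work surface. World frame = base frame: x ahead of the robot, y to its left, z up, the work surface at z = 0. Lengths are in m, angles in rad, forces in N, time in s.
With the tool pointing down it reaches from about 0.35 to 0.775 m from the base axis. Payload 7.3 kg.
Tool frame: the origin (TCP) lies at the very end of the fingers, on their centre line; the grasp point (between the pads) lies 19 mm behind it (robot.hold_point_z is the distance from the TCP to the grasp point, in m); z points along the fingers, y is the direction in which the jaws open and shut (so a half turn about z gives the same grasp; the last joint's range is limited). The gripper opens to 92 mm and grips with 3 to 60 N. Pads are 19 mm wide; open, the fingers measure 130 mm over their backs; the gripper's body (75 mm by 190 mm) begins 47 mm behind the grasp point.
Start: joints at [1.079, 0.342, 1.524, -0, 1.275, -0.146], TCP at [0.178, 0.494, 0.227] pointing down, gripper open.
Joint ranges: [-2.53, 2.53], [-0.77, 2.02], [0.04, 2.7], [-1, 4.14], [0.28, 2.66], [-3.11, 3.11]. Speed limits (rad/s): [2.57, 2.57, 3.14, 3.14, 3.14, 3.14].

INTERFACE

Orientations are given as [roll, pitch, yaw] about the fixed x, y, z axes, in that order (R = Rz(yaw) Ry(pitch) Rx(roll)).
In Python, from cell import monitor, viewer, robot gives the robot as it stands.
- The arm moves only by the tool move_arm, never from a script. Its argument "deltas" is a list of rows, each an object of numbers: "x", "y", "z": the shift along the tool's x, y, z in m; "wx", "wy", "wz": the turn, a rotation vector about the tool's x, y, z in degrees; "hand": the opening, from 0 (shut) to 1 (fully open). In form: [{"x": .., "y": .., "z": .., "wx": .., "wy": .., "wz": .., "hand": ..}, ...]. A call has 1 to 8 rows; each row is the pose to reach, as a shift and turn from the pose commanded when the call began, along the tool's axes at that moment; what a row does not reach only later rows make up. A row lasts 1/8 s, in which the tool goes at most 62.5 mm and 10.7 degrees, less where a joint would pass 70% of its speed; a pose out of reach is approached as far as the arm can. A call with a gripper value outside its range is refused whole. The fingers move at their own pace and stop on an object; "grip_force" is the grip in N (left out, the last holds). Time passes only in rows, so rows that repeat a pose let the fingers close. It gives the time, the measured TCP pose, the force and the opening at its end, in the units of the state.
- monitor.observe(): the state, without advancing time (a new reading comes with each control period).
- viewer.read_camera(name): name is "scene" or "top"; returns the picture (384x512x3 uint8, red, green, blue); there is no depth.
- viewer.camera_params(name): a dict with "camera_matrix" (3x3 intrinsics, pixels), "R" (3x3) and "t" (3): a world point X has camera coordinates R X + t. Camera axes: x right, y down, z forward; pixel columns grow to the right and rows downward; lengths in m; the calibration is good to about 2 mm. A picture is of the moment at which its call begins. camera_params takes no time and is no camera call.
- robot.hand_in(): hands the job in, once; it reports no verdict.
The state is a dict: "time": time; "qpos": joint angles; "qvel": joint speeds; "joint_efforts": joint torques, N m; "tool_pos": TCP position; "tool_rot": TCP orientation; "contact_force": force on the tool from outside, world axes, zero at the start; "torque": the same for the moment, N m; "opening": finger opening in m.
Only numpy, scipy, OpenCV 4.12 (cv2) and the standard library are available. Lean on these libraries where they do the work, as an engineer would, in place of code of your own. Each camera call takes 0.05 s, during which the arm holds its last target. There are 200 camera calls.

TASK

Set up the pale maple table pedestal for drilling its feet: take it from the cork tile and stand it, spigot down as it is, between the open jaws of the drill fixture's chuck. With the index pin still in its hole, turn the knurled sleeve clockwise (seen from above) until the jaws grip the spigot firmly. Then draw the index pin, swing the head clockwise to the next hole and let the pin drop fully home there, leaving everything else on the desk where it is.

Things in the scene. Friction and masses are not known exactly. Their poses are not given: they have to be found in the camera images.
- maple: Turned table pedestal of pale yellowish maple, 46 mm tall, 20 to 45 g, the one to chuck. Round about z: spigot 20 mm in diameter over the lowest 14 mm, slim waist up to 26 mm, plain drum 24 mm in diameter from 26 to 46 mm. Origin: centre of its underside. Stands spigot down on the cork tile in a row of three about 50 mm apart, at any place in the row: fingers fit only across the row.
- walnut: Dark brown walnut pedestal of the same shape and size as maple (20 mm spigot below, 24 mm drum on top, 46 mm tall), a bystander on the same tile. Origin: centre of its underside.
- white: White painted pedestal of the same shape and size as maple (20 mm spigot below, 24 mm drum on top, 46 mm tall), a bystander on the same tile. Origin: centre of its underside.
- tile: Cork tile, 170 (its x) by 80 (its y) by 10 mm, fixed to the desk, on which the three pedestals stand in a row along its x. Origin: centre of its underside, on the desk.
- fixture: Indexing drill fixture fixed to the desk: grey round base with three lugs (to 117 mm from the axis) and bright index plate 188 mm in diameter, top 32 mm above the desk, six dark holes on a 78 mm radius at 30, 90, 150, 210, 270, 330 degrees counter-clockwise from its x axis. The rotating head with the chuck stands on its centre. Origin: on its vertical axis at desk height; z up; yaw varies.
- guide_tip (a point): Inner end of the drill guide's brass bush, 50 mm from the chuck's axis on the fixture's +x axis, 118 mm above the desk. From here a bush 13 mm thick and an arm 14 mm wide (up to 125 mm above the desk) run level outward to an upright 22 mm wide, 106 to 118 mm from the axis. Fixed to the base, it is an obstacle to fingers reaching down beside the chuck.
- chuck_seat (a point): Centre of the chuck's flat top face, 82 mm above the desk, on the fixture's axis; the pedestal's underside stands here. Round it are three dark steel jaws 12 mm high and 12 mm wide, at 120 degrees. The space between the open jaws is 27 to 30 mm across at the start; closing jaws push the pedestal to the centre by themselves.
- jaw0: One of three coupled chuck jaws, a dark steel block 12 mm high on the chuck face, reaching out to at most 28 mm from the axis. Smooth steel, so it slides on the spigot and centres it. Its body origin is not on the block but starts near the chuck's axis at face height and shifts as the jaw moves in.
- jaw1: Second chuck jaw, like jaw0, 120 degrees from it.
- jaw2: Third chuck jaw, like jaw0, 240 degrees from it.
- sleeve_grip (a point): On the chuck's axis, 74 mm above the desk, at the height to grip the knurled sleeve: a bright aluminium ring 60 mm in diameter, from 54.5 to 80.5 mm above the desk, with one red rib; the hub below is 52 mm in diameter. A pedestal standing in the chuck reaches 128 mm above the desk, 54 mm above this point.
- sleeve (a joint): Angle of the sleeve relative to the head, rad, growing clockwise seen from above, which closes the jaws; 0 to 0.5 at the start. Each rad moves all three jaws 2.5 mm inward: they touch the 20 mm spigot at about 2.0, grip firmly from about 2.35, and the stop is at 2.55. Turning takes about 0.3 N m, up to 0.5 N m as the jaws grip; the sleeve stays where it is left.
- head (a joint): Angle of the rotating head relative to the base, rad, growing clockwise seen from above; 0 at the start, with the pin in the hole at 210 degrees of the fixture. The next hole clockwise (next_hole) is at +1.047. When the pin is drawn the head turns with little friction and stays.
- pin (a joint): How far the spring index pin is drawn up, m: 0 = home, fully down in a hole; 0.011 = fully drawn. It enters the plate by 8 mm, so it is clear of the hole when drawn more than 8 mm. The spring pulls it down with 5 N when home and 8 N when drawn. Let go over a hole it drops in even if 2 mm off along the circle; between holes it rides on the plate.
- pin_knob (a point): Grip point of the pin's black pull knob, on its vertical axis, 70 mm above the desk when home, 78 mm from the chuck's axis. Knob 17 mm in diameter from 58 to 80 mm above the desk, then a 21 mm flange up to 85 mm, red cap. It sits on a 20 mm wide arm of the head (top 44 mm above the desk; housing 15 mm in diameter up to 56 mm): swinging the drawn knob round the axis turns the head.
- next_hole (a point): Mouth of the hole to be used, at 150 degrees of the fixture, on the index plate's top 32 mm above the desk: the next hole clockwise from where the pin starts.
- glue: White glue bottle, 42 mm in diameter, 95 mm tall, a bystander. Origin: centre of its underside.
- varnish: Amber glass varnish jar, 48 mm in diameter, 50 mm tall, a bystander. Origin: centre of its underside.
- paint: Green paint jar, 38 mm in diameter, 42 mm tall, a bystander. Origin: centre of its underside.
- scraper: Steel scraper with a dark wooden handle lying flat, 187 by 40 by 14 mm, a bystander. Origin: on the desk under its ferrule; x runs towards the blade.
- calipers: Brass calipers lying flat, 150 by 57 by 9 mm, a bystander. Origin: on the desk under the middle of the beam; x along the beam, jaws to -y.
- pinvise: Aluminium hand drill (pin vise) lying flat, 115 mm long, 14 mm thick, a bystander. Origin: on the desk near its middle; x towards the drill bit.
There are look-alikes about, which are no part of the job. What is shaped like the maple but blue is not meant. Leave any orange look-alike of the fixture alone.

How it is judged:
By the outcome, as a careful person would: the job done as asked, in the order asked, and still so for the second after the job is handed in, with the robot touching nothing.
It also fails if it takes over 61 s, if anything falls off the work surface, if the arm or the gripper's body presses on something with over 40 N, if the wrist force passes 120 N, or if a joint passes its speed limit or range.

## Working session

There is one attempt and no reset: what is moved stays moved. The work goes in short steps, Python scripts to look and compute and a tool call to move; the robot and the scene stay as the last step left them, time stands still between calls to the robot, and variables do not carry over. Pictures are saved under pics/ and viewed, about 8 in all and at most 12, crops included, and the job is handed in when it is done.

Besides the shell and the picture viewer there is one more tool, called after "Request:" as name(argument=value, ...), one argument or row to a line, values as JSON. move_arm: Moves the arm, as the interface text tells. Its arguments: {"type":"object","properties":{"deltas":{"type":"array","items":{"type":"object","properties":{"x":{"type":"number"},"y":{"type":"number"},"z":{"type":"number"},"wx":{"type":"number"},"wy":{"type":"number"},"wz":{"type":"number"},"hand":{"type":"number"}}}},"grip_force":{"type":"number"}},"required":["deltas"]}

```bash
ls; mkdir -p pics; python3 - <<'E'
from cell import monitor, viewer, robot
import cv2,numpy as np
s=monitor.observe(); print({k:np.round(v,3).tolist() for k,v in s.items()})
print(robot.hold_point_z)
for n in("scene","top"):
    im=viewer.read_camera(n); cv2.imwrite(f"pics/{n}0.png",im[...,::-1])
    p=viewer.camera_params(n); print(n,p)
a=[cv2.imread(f"pics/{n}0.png") for n in("scene","top")]
for n,i in zip(("scene","top"),a): cv2.imwrite(f"pics/{n}0b.png",cv2.resize(i,(800,600),interpolation=cv2.INTER_CUBIC))
E
```

```text
pics
{'time': 0.0, 'qpos': [1.079, 0.343, 1.525, -0.0, 1.275, -0.146], 'qvel': [0.002, -0.0, -0.001, 0.001, -0.002, -0.001], 'joint_efforts': [0.001, -43.124, -24.422, 0.072, 0.056, -0.0], 'tool_pos': [0.178, 0.494, 0.226], 'tool_rot': [-3.14, -0.0, 2.796], 'contact_force': [0.047, 0.405, -1.083], 'torque': [-0.007, 0.017, 0.059], 'opening': 0.092}
0.0188
scene {'camera_matrix': array([[457.80430535,   0.        , 245.76111345],
       [  0.        , 457.80430535, 195.76939172],
       [  0.        ,   0.        ,   1.        ]]), 'R': array([[-0.19594502,  0.98060044,  0.00532189],
       [ 0.82266707,  0.16733535, -0.54333947],
       [-0.53368946, -0.10208652, -0.83949622]]), 't': array([ 0.0680114 , -0.32934551,  1.47116084])}
top {'camera_matrix': array([[494.55807483,   0.        , 251.49564919],
       [  0.        , 494.55807483, 194.80765736],
       [  0.        ,   0.        ,   1.        ]]), 'R': array([[-0.02071321, -0.99959307,  0.01961262],
       [-0.99561123,  0.01883205, -0.09167132],
       [ 0.09126467, -0.02142535, -0.99559616]]), 't': array([0.01914702, 0.48299253, 1.38996537])}
```

View pics/scene0b.png

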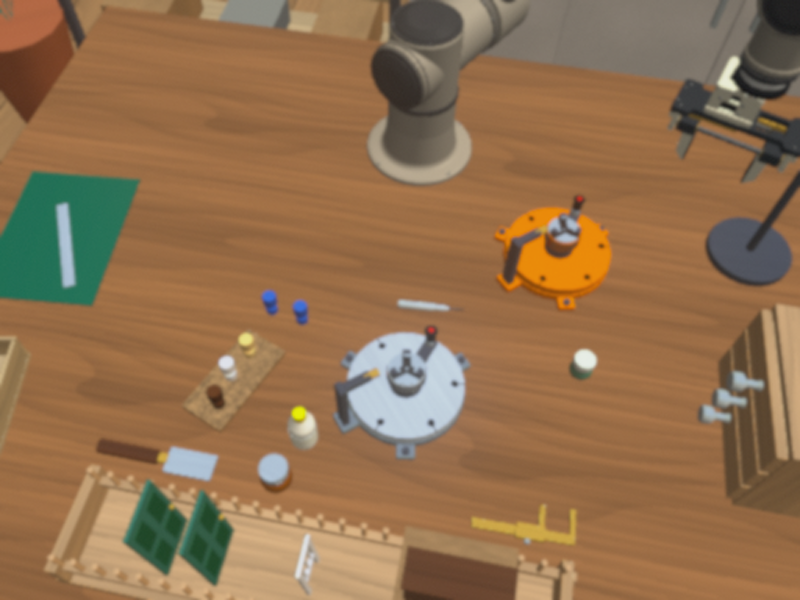

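View pics/top0b.png

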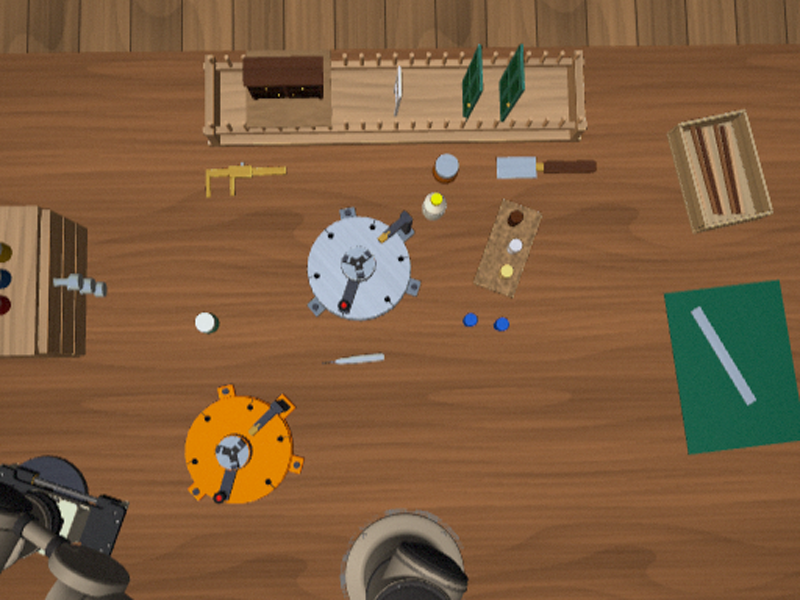

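The top view (800x600) shows the maple at about (507,271) and the other candidates: white (515,246), walnut (515,217) and blue ones at (470,320) and (502,324). The grey fixture is centred near (359,267), with its pin's red cap at (344,306). The orange look-alike at (240,450) is to be left alone.

```bash
cat > h.py <<'E'
import cv2,numpy as np
from cell import monitor,viewer,robot
def ray(n,uv,z):
    p=viewer.camera_params(n);R,t=p["R"],p["t"];c=-R.T@t
    d=R.T@np.linalg.inv(p["camera_matrix"])@np.array([uv[0],uv[1],1.])
    return c+d*(z-c[2])/d[2]
def proj(n,X):
    p=viewer.camera_params(n);q=p["camera_matrix"]@(p["R"]@np.asarray(X)+p["t"]);return q[:2]/q[2]
def blobs(m,mn=8):
    k,_,st,c=cv2.connectedComponentsWithStats(m.astype(np.uint8));
    return [(np.round(c[i],1).tolist(),st[i,4],st[i,2:4].tolist()) for i in range(1,k) if st[i,4]>=mn]
def grab(n,f):
    im=viewer.read_camera(n);cv2.imwrite(f"pics/{f}.png",im[...,::-1]);return im
def crop(im,c,r,f,k=6):
    u,v=map(int,c);cv2.imwrite(f"pics/{f}.png",cv2.resize(im[max(v-r,0):v+r,max(u-r,0):u+r],None,fx=k,fy=k,interpolation=cv2.INTER_CUBIC))
E
python3 - <<'E'
from h import *
for n in("top","scene"):
    im=cv2.imread(f"pics/{n}0.png");hsv=cv2.cvtColor(im,cv2.COLOR_BGR2HSV);H,S,V=[hsv[...,i].astype(int) for i in range(3)]
    roi=np.zeros(H.shape,bool)
    if n=="top": roi[125:210,190:350]=1
    else: roi[200:290,110:310]=1
    red=roi&((H<6)|(H>174))&(S>150)&(V>90)
    yel=roi&(H>20)&(H<33)&(S>60)&(V>170)
    print(n,"red",[(b,ray(n,b[0],.088).round(4)) for b in blobs(red,4)])
    print("yel",[(b,ray(n,b[0],.056).round(4)) for b in blobs(yel)])
    wh=roi&(S<40)&(V>190);print("white",[(b,ray(n,b[0],.056).round(4)) for b in blobs(wh,15)])
im=cv2.imread("pics/top0.png");hsv=cv2.cvtColor(im,cv2.COLOR_BGR2HSV)
# plate: bluish bright grey
H,S,V=[hsv[...,i].astype(int) for i in range(3)]
m=((S<75)&(V>120)&(H>90)&(H<130));m[:130]=0;m[210:]=0;m[:,:190]=0;m[:,270:]=0
cs,_=cv2.findContours(m.astype(np.uint8),cv2.RETR_EXTERNAL,cv2.CHAIN_APPROX_NONE);c=max(cs,key=cv2.contourArea);(u,v),r=cv2.minEnclosingCircle(c)
e=cv2.fitEllipse(cv2.convexHull(c));print("plate",(u,v),r,e,ray("top",e[0],.032))
a=im[120:215,185:345];cv2.imwrite("pics/c1.png",cv2.resize(a,None,fx=5,fy=5,interpolation=cv2.INTER_CUBIC))
E
```

```text
top red [(([219.8, 194.7], np.int32(12), [4, 4]), array([0.4791, 0.0971, 0.088 ]))]
yel [(([278.7, 127.4], np.int32(42), [8, 7]), array([ 0.6699, -0.0705,  0.056 ])), (([244.7, 151.7], np.int32(14), [5, 5]), array([0.602 , 0.0269, 0.056 ])), (([324.0, 172.8], np.int32(47), [7, 8]), array([ 0.5383, -0.1944,  0.056 ]))]
white [(([274.2, 131.4], np.int32(40), [8, 10]), array([ 0.6586, -0.0575,  0.056 ])), (([229.0, 170.9], np.int32(2371), [65, 64]), array([0.5485, 0.0718, 0.056 ])), (([329.7, 156.1], np.int32(45), [8, 7]), array([ 0.5854, -0.2121,  0.056 ]))]
scene red [(([275.6, 210.6], np.int32(13), [4, 4]), array([0.4823, 0.1016, 0.088 ]))]
yel [(([156.9, 216.8], np.int32(63), [9, 9]), array([ 0.5405, -0.1903,  0.056 ])), (([238.8, 238.2], np.int32(9), [5, 3]), array([0.5589, 0.0246, 0.056 ])), (([191.2, 264.5], np.int32(85), [11, 11]), array([ 0.6498, -0.0716,  0.056 ]))]
white [(([260.2, 248.7], np.int32(2921), [74, 67]), array([0.5766, 0.0812, 0.056 ])), (([144.5, 231.6], np.int32(63), [10, 8]), array([ 0.5872, -0.2076,  0.056 ])), (([196.1, 272.8], np.int32(81), [12, 12]), array([ 0.668 , -0.0549,  0.056 ]))]
plate (231.3286590576172, 172.77725219726562) 41.00410842895508 ((232.19747924804688, 169.2377166748047), (69.2073974609375, 83.01953887939453), 51.0762939453125) [0.55646476 0.06319776 0.032     ]
```

View pics/c1.png

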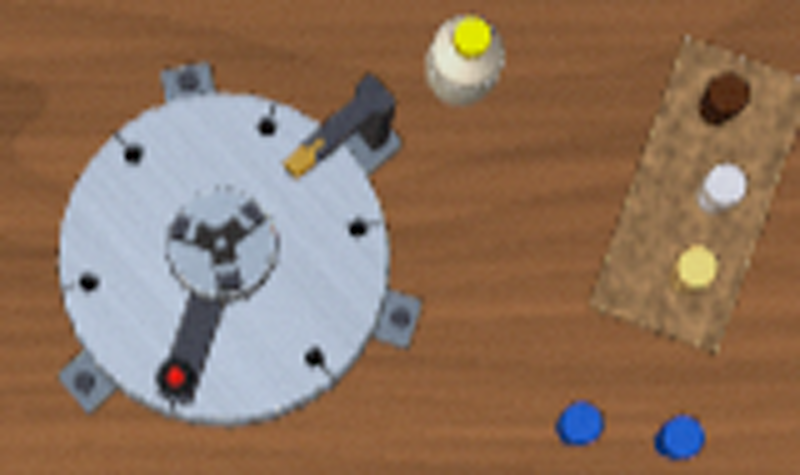

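Crop c1 confirms the yellowish pedestal at crop (697,267), at the end of the row nearest the robot, is the maple. The fixture shows five holes, with the pin at (175,375) and the next hole clockwise at (88,282).

```bash
python3 - <<'E'
from h import *
im=cv2.imread("pics/top0.png");g=cv2.cvtColor(im,cv2.COLOR_BGR2GRAY).astype(float)
H={90:(134,154),30:(267,127),330:(358,229),270:(315,357),150:(88,282)}
P=[];Q=[]
for a,(u,v) in H.items():
    u0,v0=185+u/5-.4,120+v/5-.4
    uu,vv=np.meshgrid(np.arange(round(u0)-3,round(u0)+4),np.arange(round(v0)-3,round(v0)+4))
    w=np.clip(150-g[vv,uu],0,None)*(np.hypot(uu-u0,vv-v0)<2.6);c=((w*uu).sum()/w.sum(),(w*vv).sum()/w.sum())
    P.append(ray("top",c,.032)[:2]);Q.append([.078*np.cos(np.radians(a)),.078*np.sin(np.radians(a))])
P=np.array(P);Q=np.array(Q)
M,_=cv2.estimateAffinePartial2D(Q,P);print(M,"scale",np.hypot(M[0,0],M[1,0]))
z=(P-P.mean(0));q=Q-Q.mean(0)
th=np.arctan2((q[:,0]*z[:,1]-q[:,1]*z[:,0]).sum(),(q*z).sum());R=np.array([[np.cos(th),-np.sin(th)],[np.sin(th),np.cos(th)]])
t=P.mean(0)-R@Q.mean(0);print("yaw deg",np.degrees(th),"centre",t,"res mm",((Q@R.T+t-P)*1e3).round(1).tolist())
f=lambda r,a:t+R@np.array([r*np.cos(np.radians(a)),r*np.sin(np.radians(a))])
pk=f(.078,210);print("pin",pk,"hole150",f(.078,150),"guide",f(.05,0))
for zz in(.085,.088,.09):
  for n,uv in(("top",(219.8,194.7)),("scene",(275.6,210.6))): print(zz,n,ray(n,uv,zz))
# scene check of centre: pedestals row direction
m=np.array([.5394,-.1924]);w=np.array([.5863,-.2099]);d=(w-m);print("row deg",np.degrees(np.arctan2(d[1],d[0])),np.hypot(*d))
# jaws: print jaw pixel to world at z=.094
for u,v in((182,226),(252,211),(228,276),(222,243)):
    x=ray("top",(185+u/5-.4,120+v/5-.4),.094)[:2]-t;print("jaw",x,np.hypot(*x),np.degrees(np.arctan2(x[1],x[0])))
for n in("top","scene"): print(n,"seat px",proj(n,[*t,.082]))
E
```

```text
[[ 0.65120503  0.7614919   0.55241844]
 [-0.7614919   0.65120503  0.07160647]] scale 1.001967019153075
yaw deg -49.463925772314155 centre [0.55244736 0.07159625] res mm [[0.1, 0.1], [-0.3, -0.0], [-0.1, 0.1], [0.3, 0.0], [-0.0, -0.2]]
pin [0.47890495 0.09758688] hole150 [0.53818471 0.14828117] guide [0.5849437 0.0335964]
0.085 top [0.47942924 0.09725151 0.085     ]
0.085 scene [0.48044971 0.10149595 0.085     ]
0.088 top [0.47914993 0.0971232  0.088     ]
0.088 scene [0.48226988 0.10161063 0.088     ]
0.09 top [0.47896372 0.09703766 0.09      ]
0.09 scene [0.48348332 0.10168709 0.09      ]
row deg -20.462271523422203 0.050058565700587206
jaw [0.00776749 0.0207966 ] 0.02219982818883912 69.51943371914575
jaw [ 0.01534393 -0.01741485] 0.023210193545638042 -48.617257570143686
jaw [-0.02010546 -0.00375307] 0.020452748782459285 -169.4263232632572
jaw [-0.00195492 -0.00079546] 0.002110557186769707 -157.8585640880336
top seat px [228.81044128 168.13446322]
scene seat px [258.41352824 234.28593549]
```

```bash
cat >> h.py <<'E'
C=np.array([.5524,.0716]);YAW=-49.46
def to(*ts):
    s=monitor.observe();p=np.array(s["tool_pos"]);from scipy.spatial.transform import Rotation as Ro
    Rm=Ro.from_euler("xyz",s["tool_rot"]).as_matrix();y0=np.degrees(np.arctan2(Rm[1,0],Rm[0,0]))
    for t in ts:
        print((Rm.T@(np.array(t[:3])-p)).round(4).tolist(),"wz",round((y0-t[3]+180)%360-180,2))
    print("now",p.round(4),np.round(y0,2),"rot",np.round(s["tool_rot"],3),"F",np.round(s["contact_force"],1),"T",np.round(s["torque"],2),"op",round(s["opening"],4),"t",round(s["time"],2),"q6",round(s["qpos"][5],2))
E
python3 -c "
from h import *
to((.45,.05,.227,159.5),(.539,-.1925,.127,159.5),(.539,-.1925,.029,159.5))"
```

```text
[-0.4065, -0.3251, -0.0005] wz 0.69
[-0.5724, -0.5229, 0.0997] wz 0.69
[-0.5724, -0.5228, 0.1977] wz 0.69
now [0.1777 0.4936 0.2261] 160.19 rot [-3.14  -0.     2.796] F [-0.   0.4 -0.5] T [-0.03  0.01 -0.01] op 0.092 t 0.1 q6 -0.15
```

Request:
move_arm(
  deltas=[
    {"x":-0.06,"y":-0.055,"z":0,"wz":0.7,"hand":0.6},
    {"x":-0.12,"y":-0.11,"z":0,"wz":0.7,"hand":0.6},
    {"x":-0.18,"y":-0.165,"z":0,"wz":0.7,"hand":0.6},
    {"x":-0.24,"y":-0.22,"z":0,"wz":0.7,"hand":0.6},
    {"x":-0.3,"y":-0.275,"z":0,"wz":0.7,"hand":0.6},
    {"x":-0.36,"y":-0.33,"z":0,"wz":0.7,"hand":0.6},
    {"x":-0.42,"y":-0.385,"z":0,"wz":0.7,"hand":0.6},
    {"x":-0.48,"y":-0.44,"z":0,"wz":0.7,"hand":0.6},
  ],
)

```text
schema error: expected keys x, y, z, wx, wy, wz, hand
```

```bash
python3 -c "
from h import *
to((.539,-.1925,.127,159.5))"
```

```text
[-0.5724, -0.5229, 0.0997] wz 0.69
now [0.1777 0.4936 0.2261] 160.19 rot [-3.14  -0.     2.796] F [-0.   0.4 -0.5] T [-0.03  0.01 -0.01] op 0.092 t 0.1 q6 -0.15
```

Request:
move_arm(
  deltas=[
    {"x":-0.06,"y":-0.055,"z":0,"wx":0,"wy":0,"wz":0.7,"hand":0.6},
    {"x":-0.12,"y":-0.11,"z":0,"wx":0,"wy":0,"wz":0.7,"hand":0.6},
    {"x":-0.18,"y":-0.165,"z":0,"wx":0,"wy":0,"wz":0.7,"hand":0.6},
    {"x":-0.24,"y":-0.22,"z":0,"wx":0,"wy":0,"wz":0.7,"hand":0.6},
    {"x":-0.3,"y":-0.275,"z":0,"wx":0,"wy":0,"wz":0.7,"hand":0.6},
    {"x":-0.36,"y":-0.33,"z":0,"wx":0,"wy":0,"wz":0.7,"hand":0.6},
    {"x":-0.42,"y":-0.385,"z":0,"wx":0,"wy":0,"wz":0.7,"hand":0.6},
    {"x":-0.48,"y":-0.44,"z":0,"wx":0,"wy":0,"wz":0.7,"hand":0.6},
  ],
)

```text
time: 1.1
tool_pos: [0.4107, 0.0492, 0.2267]
tool_rot: [3.141, 0.0, 2.783]
contact_force: [1.7, 1.7, 0.0]
opening: 0.0555
```

```bash
python3 -c "
from h import *
to((.539,-.1925,.127,159.5))"
```

```text
[-0.2049, -0.1814, 0.0997] wz -0.03
now [0.4107 0.0492 0.2267] 159.47 rot [3.141 0.    2.783] F [1.7 1.7 0. ] T [ 0.06 -0.08  0.01] op 0.0555 t 1.1 q6 -1.28
```

Request:
move_arm(
  deltas=[
    {"x":-0.052,"y":-0.045,"z":0,"wx":0,"wy":0,"wz":0,"hand":0.6},
    {"x":-0.1,"y":-0.09,"z":0.02,"wx":0,"wy":0,"wz":0,"hand":0.6},
    {"x":-0.15,"y":-0.135,"z":0.05,"wx":0,"wy":0,"wz":0,"hand":0.6},
    {"x":-0.205,"y":-0.181,"z":0.09,"wx":0,"wy":0,"wz":0,"hand":0.6},
    {"x":-0.205,"y":-0.181,"z":0.1,"wx":0,"wy":0,"wz":0,"hand":0.6},
    {"x":-0.205,"y":-0.181,"z":0.1,"wx":0,"wy":0,"wz":0,"hand":0.6},
    {"x":-0.205,"y":-0.181,"z":0.1,"wx":0,"wy":0,"wz":0,"hand":0.6},
  ],
)

```text
time: 1.98
tool_pos: [0.5384, -0.1896, 0.1267]
tool_rot: [3.141, -0.001, 2.784]
contact_force: [-0.0, -0.6, 0.5]
opening: 0.055
```

```bash
python3 -c "
from h import *
to((.539,-.1925,.127,159.5),(.539,-.1925,.029,159.5))
a=grab('top','t1');b=grab('scene','s1')
A=cv2.resize(a[130:210,285:365],(400,400),interpolation=2);B=cv2.resize(b[160:240,117:197],(400,400),interpolation=2)
cv2.imwrite('pics/c2.png',np.hstack([A,B])[...,::-1])
"
```

```text
[-0.0016, -0.0025, -0.0003] wz -0.02
[-0.0017, -0.0025, 0.0977] wz -0.02
now [ 0.5384 -0.1896  0.1267] 159.48 rot [ 3.141e+00 -1.000e-03  2.784e+00] F [-0.  -0.6  0.5] T [-0.05  0.02 -0.  ] op 0.055 t 1.98 q6 -1.69
```

View pics/c2.png

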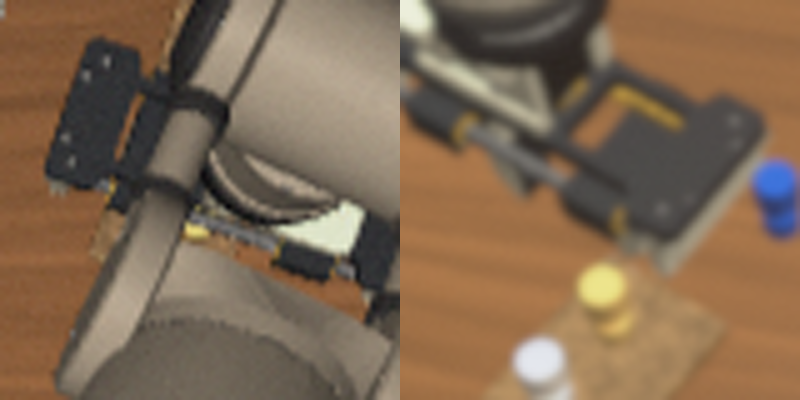

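Left half (top view): the arm hides the maple. Right half (scene view): the fingertips are at about crop (670,262) and (527,185), and the maple is at (603,287). I'll compare the fingertips with the projected TCP.

```bash
python3 -c "
from h import *
p=np.array([.5384,-.1896,.1267]);th=np.radians(159.5);y=np.array([np.sin(th),-np.cos(th),0])
for k in(-.0275,-.046,.0275,.046,0): q=proj('scene',p+k*y); print(k,q.round(1),'crop',((q-[117,160])*5+[400,0]).round())
"
```

```text
-0.0275 [143.8 196.1] crop [534. 180.]
-0.046 [137.8 192.7] crop [504. 163.]
0.0275 [162.  206.4] crop [625. 232.]
0.046 [168.2 209.9] crop [656. 250.]
0 [152.8 201.2] crop [579. 206.]
```

Request:
move_arm(
  deltas=[
    {"x":-0.002,"y":-0.003,"z":0.03,"wx":0,"wy":0,"wz":0,"hand":0.6},
    {"x":-0.002,"y":-0.003,"z":0.06,"wx":0,"wy":0,"wz":0,"hand":0.6},
    {"x":-0.002,"y":-0.003,"z":0.085,"wx":0,"wy":0,"wz":0,"hand":0.6},
    {"x":-0.002,"y":-0.003,"z":0.098,"wx":0,"wy":0,"wz":0,"hand":0.6},
    {"x":-0.002,"y":-0.003,"z":0.098,"wx":0,"wy":0,"wz":0,"hand":0.4},
    {"x":-0.002,"y":-0.003,"z":0.098,"wx":0,"wy":0,"wz":0,"hand":0.1},
    {"x":-0.002,"y":-0.003,"z":0.098,"wx":0,"wy":0,"wz":0,"hand":0.1},
    {"x":-0.002,"y":-0.003,"z":0.098,"wx":0,"wy":0,"wz":0,"hand":0.1},
  ],
  grip_force=15,
)

```text
time: 3.08
tool_pos: [0.54, -0.1939, 0.0295]
tool_rot: [-3.142, 0.001, 2.784]
contact_force: [1.1, 0.1, 3.1]
opening: 0.0235
```

```bash
python3 -c "
from h import *
a=grab('scene','s2')
crop(a,(156,215),40,'c3',1);to((.45,-.07,.19,160),(*C,.19,160))"
```

```text
[0.1275, 0.0845, -0.1607] wz -0.52
[0.0813, 0.253, -0.1607] wz -0.52
now [ 0.5401 -0.1939  0.0295] 159.48 rot [-3.142e+00  2.000e-03  2.784e+00] F [0.  1.3 4.1] T [ 0.06  0.06 -0.01] op 0.0234 t 3.12 q6 -1.69
```

Request:
move_arm(
  deltas=[
    {"x":0,"y":0,"z":-0.04,"wx":0,"wy":0,"wz":0,"hand":0.1},
    {"x":0,"y":0,"z":-0.09,"wx":0,"wy":0,"wz":0,"hand":0.1},
    {"x":0.01,"y":0.03,"z":-0.13,"wx":0,"wy":0,"wz":0,"hand":0.1},
    {"x":0.025,"y":0.075,"z":-0.16,"wx":0,"wy":0,"wz":0,"hand":0.1},
    {"x":0.04,"y":0.12,"z":-0.16,"wx":0,"wy":0,"wz":0,"hand":0.1},
    {"x":0.055,"y":0.165,"z":-0.16,"wx":0,"wy":0,"wz":0,"hand":0.1},
    {"x":0.07,"y":0.21,"z":-0.16,"wx":0,"wy":0,"wz":0,"hand":0.1},
    {"x":0.08,"y":0.25,"z":-0.16,"wx":0,"wy":0,"wz":0,"hand":0.1},
  ],
)

```text
time: 4.12
tool_pos: [0.5519, 0.0701, 0.1889]
tool_rot: [3.141, 0.0, 2.784]
contact_force: [1.9, -0.1, -0.0]
opening: 0.0232
```

```bash
python3 -c "
from h import *
to((.5542,.0721,.115,159.5),(.5542,.0721,.102,159.5))
a=grab('scene','s3');crop(a,(258,215),40,'c3',8)"
```

```text
[-0.0014, 0.0026, 0.0739] wz 0.01
[-0.0014, 0.0026, 0.0869] wz 0.01
now [0.5519 0.0701 0.1889] 159.51 rot [3.141 0.    2.784] F [ 1.9 -0.1 -0. ] T [-0.02  0.   -0.02] op 0.0232 t 4.12 q6 -1.22
```

View pics/c3.png

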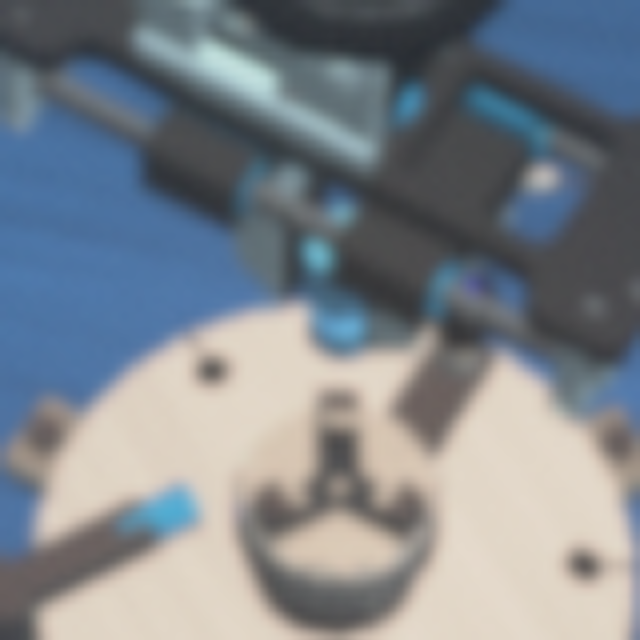

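The crop (colours swapped) shows the maple held upright. Its spigot bottom is at about (340,340), directly above the jaws' centre at (338,488). I'll compare the two with the same camera.

```bash
python3 -c "
from h import *
f=lambda u,v:(218+u/8-.45,175+v/8-.45)
print(ray('scene',f(340,353),.1694),ray('scene',f(338,488),.082), 'expected chuck-tcp',C-[.5519,.0701])"
```

```text
[0.55936702 0.07405421 0.1694    ] [0.55515588 0.0754777  0.082     ] expected chuck-tcp [0.0005 0.0015]
```

Request:
move_arm(
  deltas=[
    {"x":-0.0026,"y":0.003,"z":0.01,"wx":0,"wy":0,"wz":0,"hand":0.1},
    {"x":-0.0026,"y":0.003,"z":0.03,"wx":0,"wy":0,"wz":0,"hand":0.1},
    {"x":-0.0026,"y":0.003,"z":0.05,"wx":0,"wy":0,"wz":0,"hand":0.1},
    {"x":-0.0026,"y":0.003,"z":0.065,"wx":0,"wy":0,"wz":0,"hand":0.1},
    {"x":-0.0026,"y":0.003,"z":0.075,"wx":0,"wy":0,"wz":0,"hand":0.1},
    {"x":-0.0026,"y":0.003,"z":0.081,"wx":0,"wy":0,"wz":0,"hand":0.1},
    {"x":-0.0026,"y":0.003,"z":0.085,"wx":0,"wy":0,"wz":0,"hand":0.1},
    {"x":-0.0026,"y":0.003,"z":0.085,"wx":0,"wy":0,"wz":0,"hand":0.1},
  ],
)

```text
time: 5.18
tool_pos: [0.5558, 0.0704, 0.1038]
tool_rot: [3.141, 0.0, 2.784]
contact_force: [-0.1, -0.6, -1.1]
opening: 0.0232
```

```bash
python3 -c "
from h import *
to((.5554,.0721,.1015,159.5))
a=grab('scene','s4');crop(a[...,::-1],(258,215),40,'c4',8)"
```

```text
[0.001, 0.0014, 0.0023] wz -0.01
now [0.5558 0.0704 0.1038] 159.49 rot [3.141 0.    2.784] F [-0.1 -0.6 -1.1] T [-0.01 -0.03 -0.  ] op 0.0232 t 5.17 q6 -1.22
```

View pics/c4.png

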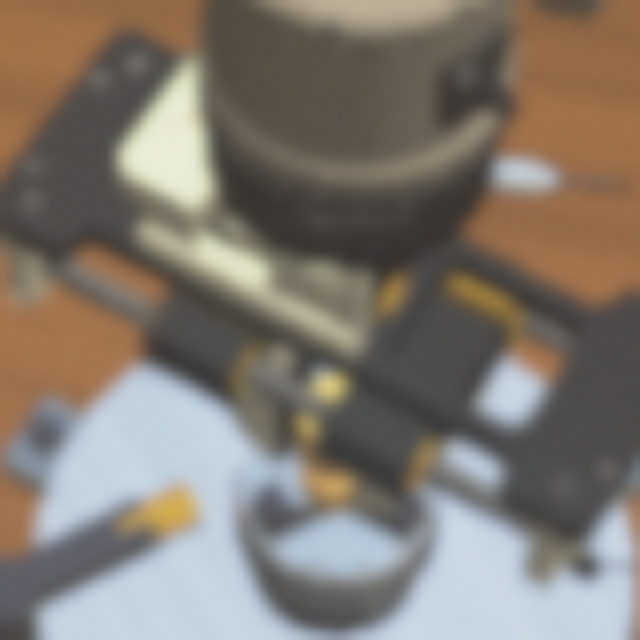

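Request:
move_arm(
  deltas=[
    {"x":0.0005,"y":0.002,"z":0.001,"wx":0,"wy":0,"wz":0,"hand":0.1},
    {"x":0.0005,"y":0.002,"z":0.002,"wx":0,"wy":0,"wz":0,"hand":0.1},
    {"x":0.0005,"y":0.002,"z":0.003,"wx":0,"wy":0,"wz":0,"hand":0.1},
    {"x":0.0005,"y":0.002,"z":0.003,"wx":0,"wy":0,"wz":0,"hand":0.1},
  ],
)

```text
time: 5.72
tool_pos: [0.5562, 0.0725, 0.1015]
tool_rot: [3.141, 0.001, 2.784]
contact_force: [-1.9, -0.1, 5.1]
opening: 0.0242
```

Request:
move_arm(
  deltas=[
    {"x":0,"y":0,"z":0,"wx":0,"wy":0,"wz":0,"hand":0.4},
    {"x":0,"y":0,"z":0,"wx":0,"wy":0,"wz":0,"hand":0.6},
    {"x":0.001,"y":0,"z":-0.005,"wx":0,"wy":0,"wz":0,"hand":0.83},
    {"x":0.002,"y":0,"z":-0.005,"wx":0,"wy":0,"wz":-8,"hand":0.83},
    {"x":0.002,"y":0,"z":-0.005,"wx":0,"wy":0,"wz":-16,"hand":0.83},
    {"x":0.002,"y":0,"z":-0.005,"wx":0,"wy":0,"wz":-24,"hand":0.83},
    {"x":0.002,"y":0,"z":-0.005,"wx":0,"wy":0,"wz":-30,"hand":0.83},
    {"x":0.002,"y":0,"z":-0.005,"wx":0,"wy":0,"wz":-30,"hand":0.83},
  ],
)

```text
time: 6.72
tool_pos: [0.5541, 0.0732, 0.1059]
tool_rot: [3.142, 0.0, -2.977]
contact_force: [-0.0, -0.2, -0.4]
opening: 0.0763
```

```bash
python3 -c "
from h import *
to((.5533,.073,.067,189.5))
a=grab('scene','s5');crop(a[...,::-1],(258,225),40,'c5',8)"
```

```text
[0.0008, -0.0, 0.0389] wz -0.06
now [0.5541 0.0732 0.1059] -170.56 rot [ 3.142  0.    -2.977] F [-0.  -0.2 -0.4] T [ 0.09  0.06 -0.01] op 0.0763 t 6.72 q6 -1.74
```

View pics/c5.png

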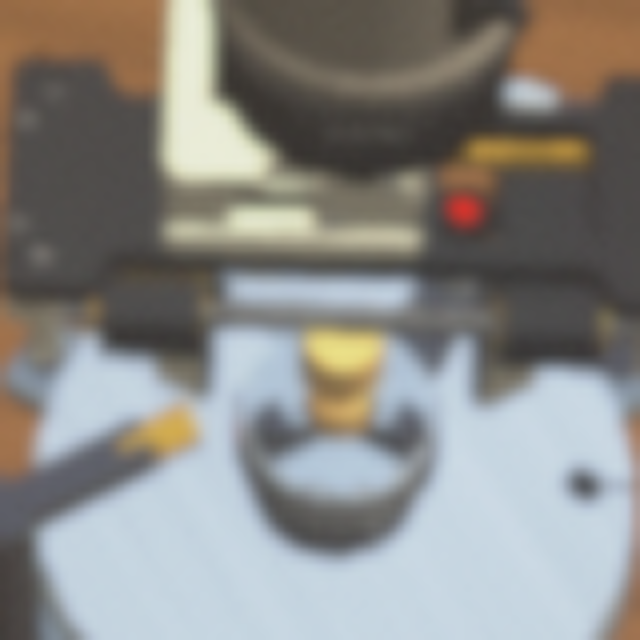

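The maple stands upright between the jaws, with its drum at (343,350). The fingers straddle it evenly, clear of the brass bush at (165,430).

Request:
move_arm(
  deltas=[
    {"x":0.001,"y":0,"z":0.015,"wx":0,"wy":0,"wz":0,"hand":0.83},
    {"x":0.001,"y":0,"z":0.03,"wx":0,"wy":0,"wz":0,"hand":0.83},
    {"x":0.001,"y":0,"z":0.039,"wx":0,"wy":0,"wz":0,"hand":0.83},
    {"x":0.001,"y":0,"z":0.039,"wx":0,"wy":0,"wz":0,"hand":0.6},
    {"x":0.001,"y":0,"z":0.039,"wx":0,"wy":0,"wz":0,"hand":0.6},
    {"x":0.001,"y":0,"z":0.039,"wx":0,"wy":0,"wz":0,"hand":0.6},
  ],
  grip_force=20,
)

```text
time: 7.52
tool_pos: [0.5534, 0.0726, 0.0669]
tool_rot: [-3.141, 0.001, -2.976]
contact_force: [0.7, -2.7, -2.7]
opening: 0.0592
```

```bash
python3 -c "
from h import *
to((.5533,.073,.067,69.5))"
```

```text
[0.0001, 0.0004, -0.0001] wz 119.98
now [0.5534 0.0726 0.0669] -170.52 rot [-3.141e+00  1.000e-03 -2.976e+00] F [ 0.7 -2.7 -2.7] T [-0.2  -0.13  0.03] op 0.0592 t 7.53 q6 -1.74
```

Request:
move_arm(
  deltas=[
    {"x":0,"y":0,"z":0,"wx":0,"wy":0,"wz":0,"hand":0.5},
    {"x":0,"y":0,"z":0,"wx":0,"wy":0,"wz":0,"hand":0.5},
    {"x":0,"y":0,"z":0,"wx":0,"wy":0,"wz":8,"hand":0.5},
    {"x":0,"y":0,"z":0,"wx":0,"wy":0,"wz":16,"hand":0.5},
    {"x":0,"y":0,"z":0,"wx":0,"wy":0,"wz":24,"hand":0.5},
    {"x":0,"y":0,"z":0,"wx":0,"wy":0,"wz":32,"hand":0.5},
    {"x":0,"y":0,"z":0,"wx":0,"wy":0,"wz":40,"hand":0.5},
    {"x":0,"y":0,"z":0,"wx":0,"wy":0,"wz":48,"hand":0.5},
  ],
  grip_force=50,
)

```text
time: 8.52
tool_pos: [0.5534, 0.0724, 0.0669]
tool_rot: [-3.141, 0.001, 2.466]
contact_force: [1.3, -4.9, -1.8]
opening: 0.059
```

```bash
python3 -c "
from h import *
to((.5533,.073,.067,69.5))"
```

```text
[0.0004, 0.0004, -0.0001] wz 71.77
now [0.5534 0.0724 0.0669] 141.27 rot [-3.141e+00  1.000e-03  2.466e+00] F [ 1.3 -4.9 -1.8] T [-0.65 -0.23  0.27] op 0.059 t 8.53 q6 -0.9
```

Request:
move_arm(
  deltas=[
    {"x":0,"y":0,"z":0,"wx":0,"wy":0,"wz":8,"hand":0.5},
    {"x":0,"y":0,"z":0,"wx":0,"wy":0,"wz":16,"hand":0.5},
    {"x":0,"y":0,"z":0,"wx":0,"wy":0,"wz":24,"hand":0.5},
    {"x":0,"y":0,"z":0,"wx":0,"wy":0,"wz":32,"hand":0.5},
  ],
)

```text
time: 9.02
tool_pos: [0.5532, 0.0723, 0.0669]
tool_rot: [-3.142, 0.001, 1.907]
contact_force: [0.2, -5.2, -2.2]
opening: 0.0589
```

```bash
python3 -c "
from h import *
to((.5533,.073,.067,69.5))"
```

```text
[0.0007, 0.0003, -0.0001] wz 39.78
now [0.5532 0.0723 0.0669] 109.28 rot [-3.142e+00  1.000e-03  1.907e+00] F [ 0.2 -5.2 -2.2] T [-0.91 -0.21  0.29] op 0.0589 t 9.03 q6 -0.34
```

Request:
move_arm(
  deltas=[
    {"x":0,"y":0,"z":0,"wx":0,"wy":0,"wz":8,"hand":0.5},
    {"x":0,"y":0,"z":0,"wx":0,"wy":0,"wz":16,"hand":0.5},
    {"x":0,"y":0,"z":0,"wx":0,"wy":0,"wz":24,"hand":0.5},
  ],
)

```text
time: 9.4
tool_pos: [0.5531, 0.0722, 0.0669]
tool_rot: [3.141, 0.001, 1.489]
contact_force: [-0.3, -5.7, -0.3]
opening: 0.059
```

```bash
python3 -c "
from h import *
to((.5533,.073,.067,69.5))"
```

```text
[0.0008, 0.0001, -0.0001] wz 15.79
now [0.5531 0.0722 0.0669] 85.29 rot [3.141e+00 1.000e-03 1.489e+00] F [-0.3 -5.7 -0.3] T [-0.95 -0.12  0.39] op 0.059 t 9.4 q6 0.08
```

Request:
move_arm(
  deltas=[
    {"x":0,"y":0,"z":0,"wx":0,"wy":0,"wz":6,"hand":0.5},
  ],
)

```text
time: 9.52
tool_pos: [0.5531, 0.0722, 0.0669]
tool_rot: [3.141, 0.001, 1.385]
contact_force: [-0.0, -5.1, -1.4]
opening: 0.0587
```

```bash
python3 -c "
from h import *
to((.5533,.073,.067,69.5))"
```

```text
[0.0008, 0.0001, -0.0001] wz 9.85
now [0.5531 0.0722 0.0669] 79.35 rot [3.141e+00 1.000e-03 1.385e+00] F [-0.  -5.1 -1.4] T [-0.98 -0.05  0.52] op 0.0587 t 9.53 q6 0.18
```

Request:
move_arm(
  deltas=[
    {"x":0,"y":0,"z":0,"wx":0,"wy":0,"wz":5,"hand":0.5},
    {"x":0,"y":0,"z":0,"wx":0,"wy":0,"wz":10,"hand":0.5},
  ],
)

```text
time: 9.78
tool_pos: [0.553, 0.0722, 0.0669]
tool_rot: [3.141, 0.001, 1.212]
contact_force: [-0.5, -4.5, -0.7]
opening: 0.0592
```

```bash
python3 -c "
from h import *
to((.5533,.073,.067,69.5))"
```

```text
[0.0008, 0.0, -0.0001] wz -0.08
now [0.553  0.0722 0.0669] 69.42 rot [3.141e+00 1.000e-03 1.212e+00] F [-0.5 -4.5 -0.7] T [-0.99  0.04  0.56] op 0.0592 t 9.78 q6 0.35
```

Request:
move_arm(
  deltas=[
    {"x":0,"y":0,"z":0,"wx":0,"wy":0,"wz":5,"hand":0.5},
  ],
)

```text
time: 9.9
tool_pos: [0.553, 0.0723, 0.0669]
tool_rot: [3.141, 0.002, 1.126]
contact_force: [1.7, 3.4, -1.6]
opening: 0.0588
```

```bash
python3 -c "
from h import *
to((.5533,.073,.067,69.5))
a=grab('scene','s6')
b=grab('top','t6')
A=cv2.resize(a[185:265,218:298],(480,480),interpolation=2);B=cv2.resize(b[130:210,189:269],(320,320),interpolation=2)
cv2.imwrite('pics/c6.png',np.hstack([A,np.vstack([B,np.zeros((160,320,3),np.uint8)])])[...,::-1])"
```

```text
[0.0007, -0.0, -0.0001] wz -4.99
now [0.553  0.0723 0.0669] 64.51 rot [3.141e+00 2.000e-03 1.126e+00] F [ 1.7  3.4 -1.6] T [ 0.6  -0.1   2.23] op 0.0588 t 9.9 q6 0.44
```

View pics/c6.png

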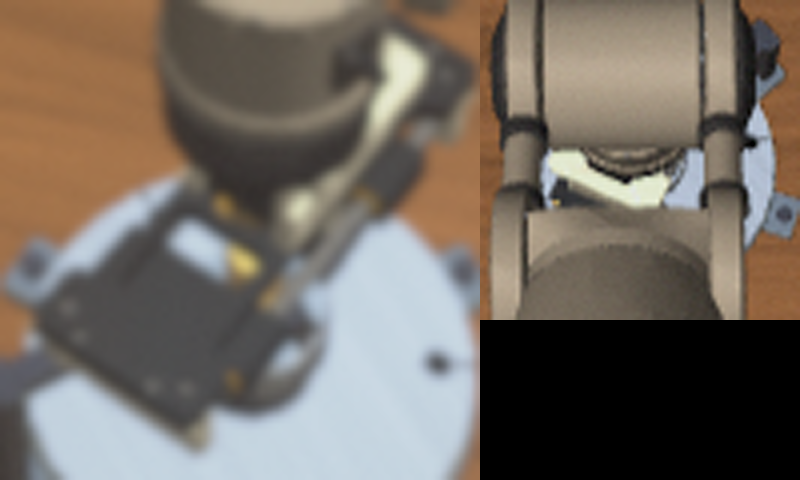

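The torque jumped to 2.2 N m as a pure couple after 125° of turn. That is the sleeve's stop, past firm grip. The picture shows the gripper clear of the guide. Next I open and lift off.

Request:
move_arm(
  deltas=[
    {"x":0,"y":0,"z":0,"wx":0,"wy":0,"wz":-1,"hand":0.76},
    {"x":0,"y":0,"z":0,"wx":0,"wy":0,"wz":-1,"hand":0.76},
    {"x":0,"y":0,"z":0,"wx":0,"wy":0,"wz":-1,"hand":0.76},
    {"x":0,"y":0,"z":-0.03,"wx":0,"wy":0,"wz":-1,"hand":0.76},
    {"x":0,"y":0,"z":-0.06,"wx":0,"wy":0,"wz":-1,"hand":0.76},
    {"x":0,"y":0,"z":-0.1,"wx":0,"wy":0,"wz":-1,"hand":0.76},
    {"x":0,"y":0,"z":-0.12,"wx":0,"wy":0,"wz":-5,"hand":0.76},
    {"x":0,"y":0,"z":-0.12,"wx":0,"wy":0,"wz":-15,"hand":0.6},
  ],
  grip_force=30,
)

```text
time: 11.0
tool_pos: [0.5541, 0.0731, 0.1889]
tool_rot: [3.138, -0.001, 1.392]
contact_force: [0.1, 0.1, -1.1]
opening: 0.0638
```

```bash
python3 -c "
from h import *
to((.4795,.098,.16,160.5),(.4795,.098,.051,160.5))"
```

```text
[0.0112, -0.0779, 0.0286] wz -80.75
[0.011, -0.0784, 0.1376] wz -80.75
now [0.5541 0.0731 0.1889] 79.75 rot [ 3.138e+00 -1.000e-03  1.392e+00] F [ 0.1  0.1 -1.1] T [-0.16  0.08  0.  ] op 0.0638 t 11.0 q6 0.17
```

Request:
move_arm(
  deltas=[
    {"x":0.011,"y":-0.02,"z":0.0,"wx":0,"wy":0,"wz":-10,"hand":0.5},
    {"x":0.011,"y":-0.05,"z":0.0,"wx":0,"wy":0,"wz":-20,"hand":0.5},
    {"x":0.011,"y":-0.078,"z":0.01,"wx":0,"wy":0,"wz":-30,"hand":0.5},
    {"x":0.011,"y":-0.0785,"z":0.028,"wx":0,"wy":0,"wz":-40,"hand":0.5},
    {"x":0.011,"y":-0.0785,"z":0.028,"wx":0,"wy":0,"wz":-50,"hand":0.5},
    {"x":0.011,"y":-0.0785,"z":0.028,"wx":0,"wy":0,"wz":-60,"hand":0.5},
    {"x":0.011,"y":-0.0785,"z":0.028,"wx":0,"wy":0,"wz":-70,"hand":0.5},
    {"x":0.011,"y":-0.0785,"z":0.028,"wx":0,"wy":0,"wz":-80,"hand":0.5},
  ],
)

```text
time: 12.0
tool_pos: [0.4779, 0.0982, 0.1588]
tool_rot: [3.141, -0.0, 2.789]
contact_force: [-0.5, -0.1, -0.5]
opening: 0.0462
```

```bash
python3 -c "
from h import *
to((.479,.0976,.051,160.5))
a=grab('scene','s7')
cv2.imwrite('pics/c7.png',cv2.resize(a[170:260,218:308],(720,720)[:2],interpolation=2)[:600,:,::-1])"
```

```text
[-0.0013, -0.0002, 0.1078] wz -0.69
now [0.4779 0.0982 0.1588] 159.81 rot [ 3.141 -0.     2.789] F [-0.5 -0.1 -0.5] T [-0.02  0.04 -0.04] op 0.0462 t 12.0 q6 -1.17
```

View pics/c7.png

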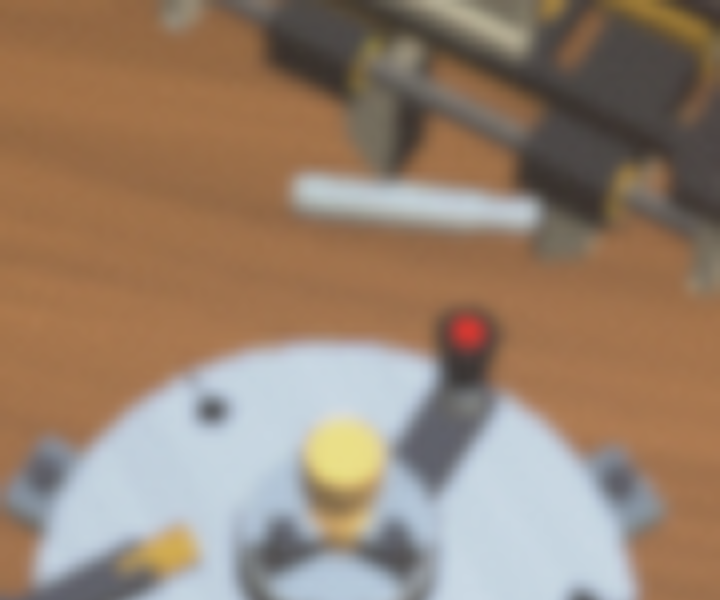

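The pedestal stands gripped by the jaws at (343,460), and the pin's red cap is at (467,332), below the open fingers.

Request:
move_arm(
  deltas=[
    {"x":-0.001,"y":0,"z":0.04,"wx":0,"wy":0,"wz":-0.7,"hand":0.5},
    {"x":-0.001,"y":0,"z":0.075,"wx":0,"wy":0,"wz":-0.7,"hand":0.5},
    {"x":-0.001,"y":0,"z":0.1,"wx":0,"wy":0,"wz":-0.7,"hand":0.5},
    {"x":-0.001,"y":0,"z":0.108,"wx":0,"wy":0,"wz":-0.7,"hand":0.5},
    {"x":-0.001,"y":0,"z":0.108,"wx":0,"wy":0,"wz":-0.7,"hand":0.1},
    {"x":-0.001,"y":0,"z":0.108,"wx":0,"wy":0,"wz":-0.7,"hand":0.1},
    {"x":-0.001,"y":0,"z":0.108,"wx":0,"wy":0,"wz":-0.7,"hand":0.1},
    {"x":-0.001,"y":0,"z":0.108,"wx":0,"wy":0,"wz":-0.7,"hand":0.1},
  ],
  grip_force=30,
)

```text
time: 13.05
tool_pos: [0.4795, 0.0979, 0.0516]
tool_rot: [3.141, 0.002, 2.796]
contact_force: [-1.1, 1.0, 3.6]
opening: 0.0191
```

```bash
python3 -c "
from h import *
to((.479,.0976,.061,160.5))"
```

```text
[0.0004, -0.0004, -0.0094] wz -0.32
now [0.4795 0.0979 0.0516] 160.18 rot [3.141e+00 2.000e-03 2.796e+00] F [-1.1  1.   3.6] T [0.03 0.1  0.  ] op 0.0191 t 13.05 q6 -1.18
```

Request:
move_arm(
  deltas=[
    {"x":0,"y":0,"z":0,"wx":0,"wy":0,"wz":0,"hand":0.1},
    {"x":0,"y":0,"z":-0.003,"wx":0,"wy":0,"wz":0,"hand":0.1},
    {"x":0,"y":0,"z":-0.006,"wx":0,"wy":0,"wz":0,"hand":0.1},
    {"x":0,"y":0,"z":-0.009,"wx":0,"wy":0,"wz":0,"hand":0.1},
    {"x":0,"y":0,"z":-0.0105,"wx":0,"wy":0,"wz":0,"hand":0.1},
    {"x":0,"y":0,"z":-0.0105,"wx":0,"wy":0,"wz":0,"hand":0.1},
  ],
)

```text
time: 13.8
tool_pos: [0.4791, 0.0977, 0.0612]
tool_rot: [3.141, 0.0, 2.796]
contact_force: [4.6, -0.6, -8.0]
opening: 0.0192
```

```bash
python3 -c "
from h import *
to((.479,.0976,.061,160.5))
c=C;p=monitor.observe()['tool_pos'][:2]-c;print('r',np.hypot(*p),np.degrees(np.arctan2(p[1],p[0])))
a0=160.54;a1=100.54
y0=np.radians(160.2);X=np.array([np.cos(y0),np.sin(y0)]);Y=np.array([np.sin(y0),-np.cos(y0)])
P0=c+.078*np.array([np.cos(np.radians(a0)),np.sin(np.radians(a0))])
for k in range(1,11):
  a=np.radians(a0-6*k);d=c+.078*np.array([np.cos(a),np.sin(a)])-P0;print(6*k,round(d@X,4),round(d@Y,4))
a=grab('scene','s8')
cv2.imwrite('pics/c8.png',cv2.resize(a[170:245,228:328],(800,600),interpolation=2)[...,::-1])"
```

```text
[0.0, -0.0001, 0.0002] wz -0.31
now [0.4791 0.0977 0.0612] 160.19 rot [3.141 0.    2.796] F [ 4.6 -0.6 -8. ] T [ 0.03 -0.71  0.06] op 0.0192 t 13.8 q6 -1.18
r 0.07781877529606625 160.40470024651586
6 -0.0004 0.0082
12 -0.0016 0.0162
18 -0.0037 0.0241
24 -0.0066 0.0318
30 -0.0102 0.0391
36 -0.0146 0.0459
42 -0.0197 0.0523
48 -0.0255 0.0581
54 -0.0318 0.0633
60 -0.0386 0.0678
```

View pics/c8.png

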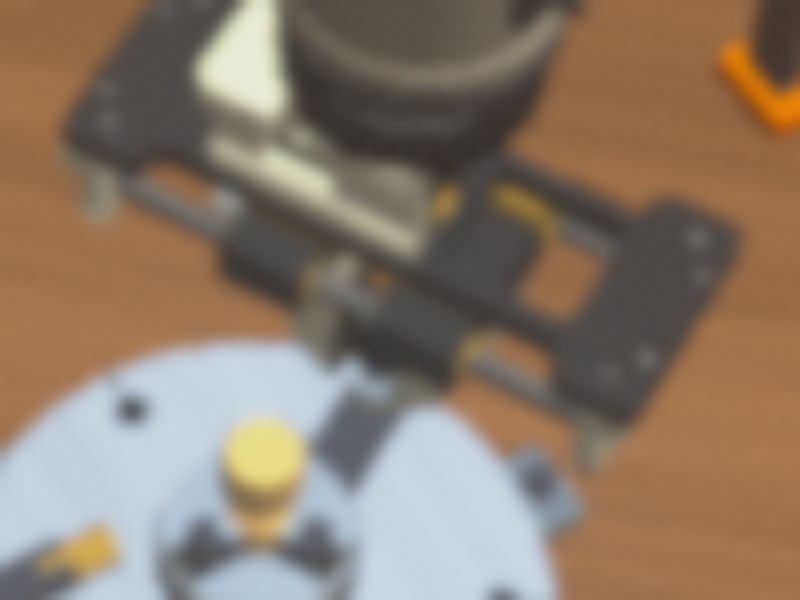

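The wrist reads -8 N, the spring force of a drawn pin; the picture shows the gripper on the knob and the pedestal still upright. Now I swing.

Request:
move_arm(
  deltas=[
    {"x":-0.0004,"y":0.0082,"z":0,"wx":0,"wy":0,"wz":6,"hand":0.1},
    {"x":-0.0016,"y":0.0162,"z":0,"wx":0,"wy":0,"wz":12,"hand":0.1},
    {"x":-0.0037,"y":0.0241,"z":0,"wx":0,"wy":0,"wz":18,"hand":0.1},
    {"x":-0.0066,"y":0.0318,"z":0,"wx":0,"wy":0,"wz":24,"hand":0.1},
    {"x":-0.0102,"y":0.0391,"z":0,"wx":0,"wy":0,"wz":30,"hand":0.1},
    {"x":-0.0146,"y":0.0459,"z":0,"wx":0,"wy":0,"wz":36,"hand":0.1},
    {"x":-0.0197,"y":0.0523,"z":0,"wx":0,"wy":0,"wz":42,"hand":0.1},
    {"x":-0.0255,"y":0.0581,"z":0,"wx":0,"wy":0,"wz":48,"hand":0.1},
  ],
)

```text
time: 14.85
tool_pos: [0.5213, 0.1437, 0.0604]
tool_rot: [-3.138, -0.001, 1.955]
contact_force: [0.9, -0.9, -8.1]
opening: 0.0193
```

```bash
python3 -c "
from h import *
f=lambda a:(*(C+.078*np.array([np.cos(np.radians(a)),np.sin(np.radians(a))])),.0612,a-.35)
to(f(106.54),f(100.54))"
```

```text
[-0.0009, 0.0093, -0.0008] wz 5.82
[-0.0021, 0.0173, -0.0008] wz 11.82
now [0.5213 0.1437 0.0604] 112.01 rot [-3.138e+00 -1.000e-03  1.955e+00] F [ 0.9 -0.9 -8.1] T [-0.12 -0.24  0.15] op 0.0193 t 14.85 q6 -0.26
```

Request:
move_arm(
  deltas=[
    {"x":-0.0004,"y":0.0082,"z":0,"wx":0,"wy":0,"wz":6,"hand":0.1},
    {"x":-0.0017,"y":0.0164,"z":0,"wx":0,"wy":0,"wz":12,"hand":0.1},
    {"x":-0.0017,"y":0.0164,"z":0,"wx":0,"wy":0,"wz":12,"hand":0.1},
    {"x":-0.0017,"y":0.0164,"z":0,"wx":0,"wy":0,"wz":12,"hand":0.1},
  ],
)

```text
time: 15.35
tool_pos: [0.5373, 0.1486, 0.0608]
tool_rot: [-3.14, -0.001, 1.751]
contact_force: [1.9, 3.5, -8.0]
opening: 0.0187
```

```bash
python3 -c "
from h import *
f=lambda a:(*(C+.078*np.array([np.cos(np.radians(a)),np.sin(np.radians(a))])),.0612,a-.35)
to(f(100.54));p=monitor.observe()['tool_pos'][:2]-C;print(np.hypot(*p),np.degrees(np.arctan2(p[1],p[0])))"
```

```text
[-0.0005, 0.0007, -0.0004] wz 0.12
now [0.5373 0.1486 0.0608] 100.31 rot [-3.140e+00 -1.000e-03  1.751e+00] F [ 1.9  3.5 -8. ] T [ 0.41 -0.1   0.06] op 0.0187 t 15.35 q6 -0.05
0.07848449303209801 101.05818138644894
```

Request:
move_arm(
  deltas=[
    {"x":-0.0003,"y":0.0008,"z":0,"wx":0,"wy":0,"wz":0,"hand":0.1},
    {"x":-0.0003,"y":0.0008,"z":0.002,"wx":0,"wy":0,"wz":0,"hand":0.1},
    {"x":-0.0003,"y":0.0008,"z":0.004,"wx":0,"wy":0,"wz":0,"hand":0.1},
    {"x":-0.0003,"y":0.0008,"z":0.006,"wx":0,"wy":0,"wz":0,"hand":0.1},
    {"x":-0.0003,"y":0.0008,"z":0.006,"wx":0,"wy":0,"wz":0,"hand":0.1},
  ],
)

```text
time: 15.98
tool_pos: [0.5382, 0.1487, 0.055]
tool_rot: [-3.14, -0.001, 1.749]
contact_force: [-1.7, 4.5, -6.1]
opening: 0.0189
```

```bash
python3 -c "
from h import *
to((.5382,.1483,.0512,100.3))"
```

```text
[-0.0004, -0.0001, 0.0038] wz -0.07
now [0.5382 0.1487 0.055 ] 100.23 rot [-3.140e+00 -1.000e-03  1.749e+00] F [-1.7  4.5 -6.1] T [0.66 0.22 0.01] op 0.0189 t 15.97 q6 -0.05
```

The force of 6.1 N matches about 4 mm drawn, so the pin is already entering the hole. Now I lower, release, and back off upward.

Request:
move_arm(
  deltas=[
    {"x":0,"y":0,"z":0.002,"wx":0,"wy":0,"wz":0,"hand":0.1},
    {"x":0,"y":0,"z":0.0035,"wx":0,"wy":0,"wz":0,"hand":0.1},
    {"x":0,"y":0,"z":0.0035,"wx":0,"wy":0,"wz":0,"hand":0.5},
    {"x":0,"y":0,"z":0.0035,"wx":0,"wy":0,"wz":0,"hand":0.5},
    {"x":0,"y":0,"z":0.0035,"wx":0,"wy":0,"wz":0,"hand":0.5},
    {"x":0,"y":0,"z":0.0035,"wx":0,"wy":0,"wz":0,"hand":0.5},
  ],
)

```text
time: 16.73
tool_pos: [0.5395, 0.148, 0.0521]
tool_rot: [3.141, 0.0, 1.748]
contact_force: [-0.1, 0.6, 0.7]
opening: 0.0455
```

Request:
move_arm(
  deltas=[
    {"x":0,"y":0,"z":-0.02,"wx":0,"wy":0,"wz":0,"hand":0.5},
    {"x":0,"y":0,"z":-0.06,"wx":0,"wy":0,"wz":0,"hand":0.5},
    {"x":0,"y":0,"z":-0.11,"wx":0,"wy":0,"wz":0,"hand":0.5},
    {"x":0,"y":0,"z":-0.16,"wx":0,"wy":0,"wz":0,"hand":0.5},
    {"x":0.0,"y":-0.06,"z":-0.16,"wx":0,"wy":0,"wz":0,"hand":0.5},
    {"x":0.04,"y":-0.12,"z":-0.16,"wx":0,"wy":0,"wz":0,"hand":0.5},
    {"x":0.1,"y":-0.15,"z":-0.16,"wx":0,"wy":0,"wz":0,"hand":0.5},
    {"x":0.16,"y":-0.16,"z":-0.16,"wx":0,"wy":0,"wz":0,"hand":0.5},
  ],
)

```text
time: 17.73
tool_pos: [0.3562, 0.268, 0.2124]
tool_rot: [3.14, -0.0, 1.747]
contact_force: [1.9, -0.3, -0.4]
opening: 0.046
```

Request:
move_arm(
  deltas=[
    {"x":0.05,"y":0,"z":0,"wx":0,"wy":0,"wz":0,"hand":0.5},
    {"x":0.1,"y":-0.02,"z":0,"wx":0,"wy":0,"wz":0,"hand":0.5},
    {"x":0.15,"y":-0.05,"z":0,"wx":0,"wy":0,"wz":0,"hand":0.5},
    {"x":0.15,"y":-0.05,"z":0,"wx":0,"wy":0,"wz":0,"hand":0.5},
  ],
)

```text
time: 18.23
tool_pos: [0.2793, 0.4085, 0.2117]
tool_rot: [-3.141, -0.001, 1.754]
contact_force: [-0.3, 0.3, 0.6]
opening: 0.0457
```

```bash
python3 -c "
from h import *
b=grab('top','t9');a=grab('scene','s9')
for n,im in(('top',b),('scene',a)):
  hsv=cv2.cvtColor(im,cv2.COLOR_RGB2HSV);H,S,V=[hsv[...,i].astype(int) for i in range(3)]
  roi=np.zeros(H.shape,bool)
  if n=='top': roi[125:210,185:270]=1
  else: roi[200:290,210:310]=1
  m=roi&((H<6)|(H>174))&(S>150)&(V>90);print(n,[(q,ray(n,q[0],.088)) for q in blobs(m,4)])
  y=roi&(H>20)&(H<33)&(S>60)&(V>170);print([(q,ray(n,q[0],.128)) for q in blobs(y)])
A=cv2.resize(b[120:215,185:345],(800,475),interpolation=2);cv2.imwrite('pics/c9.png',A[...,::-1])
B=a[190:275,210:320];cv2.imwrite('pics/c10.png',cv2.resize(B,(770,595),interpolation=2)[...,::-1])
to()"
```

```text
top [(([200.9, 173.6], np.int32(11), [3, 4]), array([0.537885  , 0.14772695, 0.088     ]))]
[(([244.9, 151.7], np.int32(15), [5, 5]), array([0.58903487, 0.0270145 , 0.128     ])), (([228.3, 165.5], np.int32(56), [8, 8]), array([0.55275187, 0.07174615, 0.128     ]))]
scene [(([292.5, 235.2], np.int32(10), [4, 3]), array([0.54188725, 0.15219511, 0.088     ]))]
[(([260.5, 226.5], np.int32(66), [10, 8]), array([0.5558921 , 0.07580593, 0.128     ])), (([238.8, 238.4], np.int32(10), [6, 3]), array([0.59615092, 0.03291178, 0.128     ]))]
now [0.2817 0.4063 0.2117] 100.29 rot [3.141 0.    1.75 ] F [ 1.4 -0.2  0. ] T [-0.06  0.01  0.03] op 0.046 t 18.32 q6 0.63
```

View pics/c9.png

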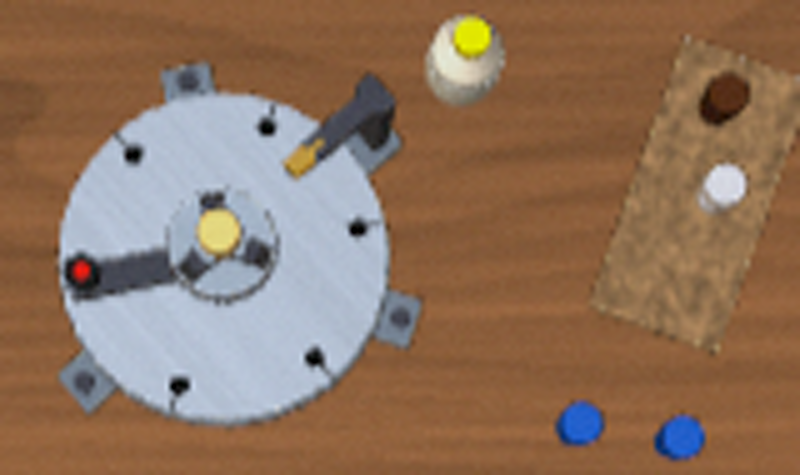

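View pics/c10.png

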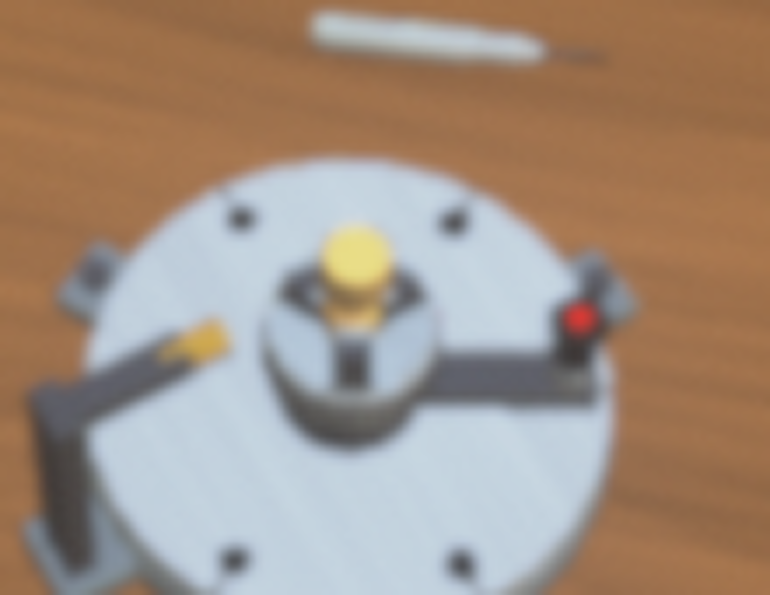

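The pedestal is centred on the axis within 0.5 mm. The cap is over the 150° hole, and its height across the two views matches the home position at the start, within about 1 mm. Everything else in view is where it was.

```bash
python3 -c "
from h import *
robot.hand_in()"
```

```text
the job is handed in; nothing more can be done
```

The job is done and handed in at about 18 s of the 61 s allowed. The maple pedestal is in the chuck, the sleeve is tight, and the index pin sits in the next hole clockwise.

- **Chucking:** I took the maple from the cork tile and stood it, spigot down, between the open jaws. With the pin still home, I turned the sleeve about 125° clockwise. The torque rose from 0.3 to 0.56 N m, then jumped to 2.2 N m with almost no side force. I took that as the sleeve's stop, past the firm-grip point.
- **Indexing:** I drew the pin (8 N spring force felt), swung the head 60° clockwise and lowered the pin. The force fell to 6.1 N, as expected for a pin entering the hole, and I let go.

**Last checks:**
- The maple stands upright within 0.5 mm of the chuck's axis.
- The pin's red cap is over the 150° hole, and its height matches the starting home position to about 1 mm.
- The walnut and white pedestals, blue pedestals, glue bottle and pin vise look unmoved. I did not re-check the varnish, paint, scraper, calipers or orange fixture at the end, but the arm never went down near them.

**Disagreement:** the two cameras differed by about 4 mm in position throughout. I used the top view, which was about 1 mm off when the gripper closed on the maple.

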